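Clamp a tube in a hinged saddle

TASK

Clamp the steel tube where it lies in the saddle: swing the hinged strap over onto it and lay it down gently, then swing the bolt up into the strap's slot, and press the bolt's grey sliding knob straight down onto the strap, firmly (a push of about 15 N), so that the strap stays clamped on the tube when you let go. The tube is thin-walled, so feel your way and never crush it, and leave the other things on the cart alone.

Things in the scene. Friction and masses are not known exactly. Their poses are not given: they have to be found in the camera images.
- saddle: Fixed aluminium tube saddle: base plate 80 x 112 mm with a V-block that carries the tube, 76 mm high. Origin under the V-block's centre, 10 mm below the plate's upper side, at cart-top height give or take 4 mm; x along the tube, y from the swing bolt's side (-y) to the strap hinge's side (+y), z up. Tube axis at y = 0, z = 62 mm. Strap and bolt swing in the plane x = 0, about lines along x.
- strap_pivot (a point): Centre of the strap's hinge pin: at y = +30 mm, z = 66 mm in the saddle's frame.
- bolt_pivot (a point): Centre of the swing bolt's pivot: at y = -36 mm, z = 34 mm in the saddle's frame.
- strap: Hinged upper half: arched steel strap, 24 mm wide, 6 mm thick. Origin on its hinge pin; axes as the saddle's when closed. Closed, it reaches 80 mm toward -y from the pin and rests on the tube 30 mm out, the top of the arch 14.5 mm above the pin. From 50 to 80 mm out it is a flat fork, its upper side 5 mm above the pin, with a slot 11 mm wide, open at the end, for the bolt.
- fork (a point): Point on the strap at the upper side of the fork, in the middle of the slot, 66 mm from the pin: where the bolt's axis passes when all is closed.
- strap_hinge (a joint): Angle of the strap (rad): 0 lying level on the tube, grows as it opens; starts leaning back at 1.75 to 2.0 (stop at 2.1). The hinge is stiff (about 0.06 N m) and the strap stays where it is left.
- bolt_hinge (a joint): Angle of the swing bolt (rad): 0 upright against its stop (in the slot if the strap is down), grows as it leans outward, away from the tube (toward the saddle's -y); starts at 0.85 to 1.15. It is stiff (about 0.04 N m) and stays where it is left. Pinch the knob across (along the saddle's x) and carry it round its arc; pushing on the knob's end jams and slides the knob down.
- knob: Grey round knob (sliding quick-nut) on the bolt, 26 mm in diameter, 26 mm tall, closed on top. Origin at the centre of its lower face, z outward along the bolt. Fully up, its lower face is 44 mm from the bolt's pivot, 7 mm above the closed fork. The 8 mm shaft below it enters the slot. If the strap is more than about 0.1 rad open, the fork blocks the bolt.
- knob_top (a point): Centre of the knob's flat top, 26 mm above its lower face.
- knob_slide (a joint): How far the knob has slid down the bolt (m): 0 fully up, at most 0.014; starts at 0 to 0.002. It grips the bolt by about 8 N of friction and stays where it is left. What a push exceeds 8 N by goes into the strap; the tube feels about twice that. About 15 N is right; under 12 N clamps too loosely, over 19 N crushes the tube. Metal on metal: only about 1 mm lies between.
- tube: Loose thin-walled steel tube lying in the V of the saddle: 25 mm in diameter, 130 mm long, with a 32 mm collar at each end. Origin at its centre, x along it.
- brass_weight: Bystander: brass weight, 29 mm in diameter, 52 mm tall. Origin under its centre.
- vial: Bystander: small capped glass vial, 19 mm in diameter, 52 mm tall. Origin under its centre.
- tee_fitting: Bystander: steel tee fitting, 35 x 48 x 18 mm. Origin under its centre.

How it is judged:
By the outcome, as a careful person would: the job done as asked, in the order asked, and still so for the second after the job is handed in, with the robot touching nothing.
It also fails if it takes over 61 s, if anything falls off the work surface, if the arm or the gripper's body presses on something with over 40 N, if the wrist force passes 120 N, or if a joint passes its speed limit or range.

ROBOT

A 6-joint arm with a two-finger parallel gripper is mounted at the origin on a cart in front of the work surface, level with it; the furniture and walls round the work are solid. World frame = base frame: x ahead of the robot, y to its left, z up, the work surface at z = 0. Lengths are in m, angles in degrees, forces in N, time in s.
With the tool pointing down it reaches from about 0.375 to 0.9 m from the base axis. Payload 3.1 kg.
Tool frame: the origin (TCP) lies on the centre line of the jaws, within the pads' length; the fingertips stand 8 mm ahead of it and the grasp point (between the pads) lies 11 mm behind it; y points along the fingers, x is the direction in which the jaws open and shut, and the axes are right-handed (so a half turn about y gives the same grasp; the last joint's range is limited). The gripper opens to 87 mm and grips with 3 to 60 N. Pads are 19 mm wide; open, the fingers measure 117 mm over their backs; the gripper's body (75 mm by 190 mm) begins 51 mm behind the grasp point.
Start: joints at [-10.227, 30.224, 82.088, -0, 67.689, -10.227], TCP at [0.625, 0, 0.231] pointing down, gripper open.
Joint ranges: [-176.69, 176.69], [-43.24, 126.21], [12.49, 139.97], [-82, 262], [0, 151.66], [-163.58, 163.58]. Speed limits (degrees/s): [159.86, 159.86, 180, 180, 180, 180].

INTERFACE

Orientations are given as a 3x3 rotation matrix whose columns are the frame's x, y, z axes.
In Python, from rig import read_state, imaging, job, spotter gives the robot as it stands.
- The arm moves only by the tool apply_moves, never from a script. Its argument "steps" is a list of rows, each an object of numbers: "x", "y", "z": the shift along the world's x, y, z in mm; "spin": the turn about the world's z in rad. In form: [{"x": .., "y": .., "z": .., "spin": ..}, ...]. A call has 1 to 12 rows; each row shifts and turns the pose as measured when the row begins; what a row does not reach is not made up. A row lasts 1/10 s, in which the tool goes at most 50 mm and 8.59 degrees, less where a joint would pass 70% of its speed; a pose out of reach is approached as far as the arm can. A call is refused whole if a number of a shift passes 50 or a number of a turn 0.15, either way. A call with a gripper value outside its range is refused whole. "grip" is the finger opening in mm, from 0 to 87, set as the call begins (left out, the last holds). The fingers move at their own pace and stop on an object; the grip force is fixed at half the most. Time passes only in rows, so rows that do not move let the fingers close. It gives the time, the measured TCP pose, the force and the opening at its end, in the units of the state.
- read_state(): the state, without advancing time (a new reading comes with each control period).
- imaging.capture(name): name is "scene" or "side" or "wrist"; returns the picture (400x640x3 uint8, red, green, blue); there is no depth.
- imaging.camera_params(name): a dict with "fov_y" (degrees; the focal length in pixels is half the picture's height over the tangent of half this angle, whatever the lens; pixels are square), "cx", "cy" (the principal point, pixels), "R" (3x3) and "t" (3): a world point X has camera coordinates R X + t. Camera axes: x right, y down, z forward; pixel columns grow to the right and rows downward; lengths in m; the calibration is good to about 2 mm. The wrist camera is an equidistant fisheye: a pixel r from the principal point sees the ray r / f radians off the axis. A picture is of the moment at which its call begins: read the wrist's pose just before it. camera_params takes no time and is no camera call; for the wrist camera it gives the pose at the moment of the call.
- job.hand_in(): hands the job in, once; it reports no verdict.
Trained networks look in the newest picture that a camera, given by its name, has taken for a name from the list of things; names that differ only in an ending like _2 or _b are one class to them, and where a whole thing is asked for, a point or a joint stands for the part that bears it (a point fixed in the world has none). Each returns a list of dicts, best first, with "score" (0 to 1); they miss things now and then, are a little off and sometimes report something else, mostly with a low value. They report only what shows in the picture. A call takes as long as a camera call.
- spotter.cut_out(name, camera): "mask" (400x640 bool, what is visible of it) and "rect" ([left, top, width, height] in pixels, round what is visible of it).
The state is a dict: "time_s": time; "joint_positions": joint angles; "qvel": joint speeds; "tau": joint torques, N m; "position": TCP position; "tcp_rot": TCP orientation; "force": force on the tool from outside, world axes, zero at the start; "moment": the same for the moment, N m; "opening": opening from 0.0 (shut) to 1.0 (fully open).
Only numpy, scipy, OpenCV 4.12 (cv2) and the standard library are available. Lean on these libraries where they do the work, as an engineer would, in place of code of your own. Each camera call takes 0.05 s, during which the arm holds its last target.

## Working session

There is one attempt and no reset: what is moved stays moved. The work goes in short steps, Python scripts to look and compute and a tool call to move; the robot and the scene stay as the last step left them, time stands still between calls to the robot, and variables do not carry over. Pictures are saved under pics/ and viewed, and the job is handed in when it is done.

Besides the shell and the picture viewer there is one more tool, called as name(argument=value, ...) on one line, values as JSON. apply_moves: Moves the arm, as the interface text tells. Its arguments: {"type":"object","properties":{"steps":{"type":"array"},"grip":{"type":"number"}},"required":["steps"]}

```bash
ls; mkdir -p pics
python3 - <<'E'
from rig import read_state, imaging
import cv2
for n in ["scene","side","wrist"]:
    p=imaging.camera_params(n);print(n,p)
    im=imaging.capture(n);cv2.imwrite(f"pics/{n}0.png",im[:,:,::-1])
print(read_state())
E
```

```text
pics
scene {'fov_y': 52.52087220245012, 'cx': 318.0542946037165, 'cy': 195.5146138905803, 'R': array([[-0.87444146, -0.48499954, -0.01129464],
       [-0.19475373,  0.37226879, -0.90746181],
       [ 0.4443232 , -0.79132256, -0.41998274]]), 't': array([0.43395592, 0.21242529, 0.62378236])}
side {'fov_y': 49.65705053547088, 'cx': 322.7051598855252, 'cy': 198.39907028603588, 'R': array([[ 0.89013891, -0.45554707,  0.01138405],
       [-0.20398444, -0.42067611, -0.88398075],
       [ 0.40748384,  0.78454349, -0.46738468]]), 't': array([-0.50693132,  0.16347539,  0.75459738])}
wrist {'fov_y': 65.70646984690485, 'cx': 319.694353580464, 'cy': 196.69858589860536, 'R': array([[ 9.99999377e-01, -9.16289258e-05, -1.11232856e-03],
       [ 2.21728920e-04, -9.60449183e-01,  2.78455234e-01],
       [-1.09384961e-03, -2.78455307e-01, -9.60448565e-01]]), 't': array([-0.62435899, -0.0330162 ,  0.39033095])}
{'time_s': 0.15, 'joint_positions': array([-1.02281034e+01,  3.02686527e+01,  8.21388146e+01, -5.09856651e-04,
        6.76886943e+01, -1.02277419e+01]), 'qvel': array([-0.0927389 , -0.14328485, -0.22301857,  0.07396966, -0.05867879,
        0.05131466]), 'tau': array([ 9.14956272e-04, -4.40429199e+01, -1.76841742e+01,  6.33679633e-02,
        5.52540855e-02, -1.06930895e-04]), 'position': array([6.24460591e-01, 1.15502913e-04, 2.29779736e-01]), 'tcp_rot': array([[ 9.99998634e-01, -1.65312689e-03,  3.16378696e-06],
       [-2.68452216e-06,  2.89916239e-04,  9.99999958e-01],
       [-1.65312773e-03, -9.99998592e-01,  2.89911405e-04]]), 'force': array([ 0.48352679, -0.20424551, -0.13207152]), 'moment': array([ 0.029875  , -0.04053858, -0.02523147]), 'opening': 1.0002238581191165}
```

View pics/scene0.png

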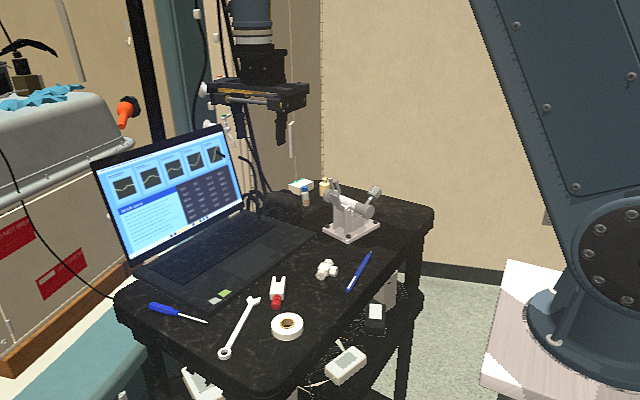

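View pics/side0.png

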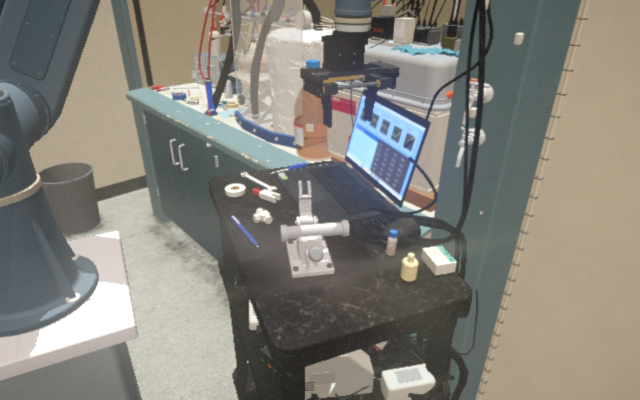

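View pics/wrist0.png

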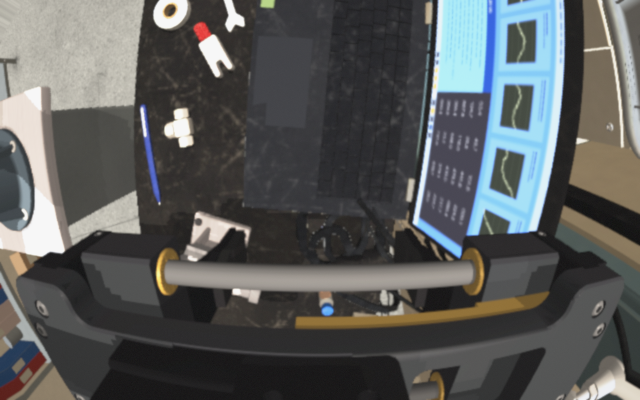

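Run:
```python
from rig import imaging,spotter
import cv2,numpy as np
for n in ["scene","side"]:
    p=imaging.camera_params(n);print(n,-p['R'].T@p['t'])
a=cv2.imread('pics/scene0.png')[165:265,295:405];b=cv2.imread('pics/side0.png')[170:290,260:370]
cv2.imwrite('pics/za.png',cv2.resize(a,None,fx=6,fy=6,interpolation=cv2.INTER_CUBIC)[:600])
cv2.imwrite('pics/zb.png',cv2.resize(b,None,fx=5,fy=5,interpolation=cv2.INTER_CUBIC))
out={}
for n in ["scene","side"]:
  for t in ["saddle","strap","knob","tube"]:
    r=spotter.cut_out(t,n)
    for q in r[:2]:
        ys,xs=np.nonzero(q['mask']); print(n,t,round(q['score'],2),q['rect'],xs.mean().round(1),ys.mean().round(1))
    if r: out[n+t]=r[0]['mask']
np.savez('masks0.npz',**out)
```

```text
scene [0.14367869 0.62500217 0.45964704]
side [ 0.17709949 -0.75417535  0.50296729]
scene saddle 0.57 [326.7, 180.9, 54.1, 64.4] 350.0 217.0
scene strap 0.55 [327.2, 181.2, 21.2, 30.6] 336.1 194.6
scene tube 0.97 [320.4, 185.5, 54.1, 32.5] 351.0 204.0
side saddle 0.97 [283.8, 182.7, 49.5, 94.7] 307.6 244.8
side strap 0.87 [299.2, 178.5, 14.7, 46.5] 304.9 206.2
side knob 0.62 [284.1, 181.1, 50.9, 98.5] 307.8 244.3
side knob 0.45 [303.8, 249.1, 22.7, 11.8] 315.0 254.1
side tube 0.84 [280.6, 219.5, 64.9, 23.7] 314.2 229.9
```

View pics/za.png

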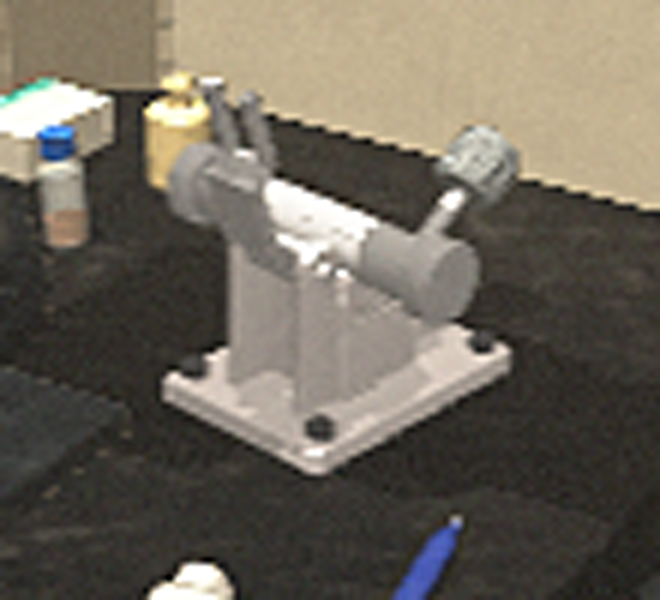

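View pics/zb.png

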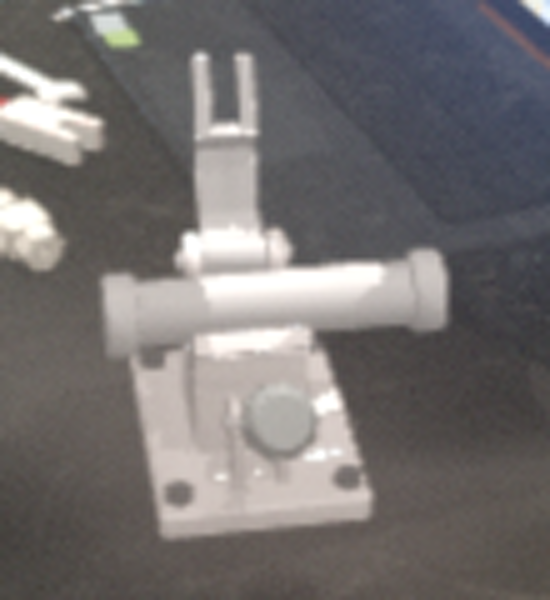

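```bash
cat > h.py <<'E'
import numpy as np
from rig import imaging
H=200
def proj(p,X,fish=False):
    X=np.atleast_2d(X); c=X@p['R'].T+p['t']; f=H/np.tan(np.radians(p['fov_y']/2))
    if fish:
        r=np.hypot(c[:,0],c[:,1]); th=np.arctan2(r,c[:,2]); s=f*th/np.maximum(r,1e-9)
        return np.c_[p['cx']+s*c[:,0],p['cy']+s*c[:,1]]
    return np.c_[p['cx']+f*c[:,0]/c[:,2],p['cy']+f*c[:,1]/c[:,2]]
def pose(v):  # x,y,z mm,yaw
    c,s=np.cos(v[3]),np.sin(v[3]); R=np.array([[c,-s,0],[s,c,0],[0,0,1]])
    return R,np.array(v[:3])
def strapP(a,d,h,x=0): # d out from pin, h above
    # closed: direction -y; opening rotates up
    return np.array([x,30-d*np.cos(a)+h*np.sin(a)*1.0,66+d*np.sin(a)+h*np.cos(a)])
def boltP(t,l,x=0,r=0):
    return np.array([x,-36-l*np.sin(t)+r*np.cos(t),34+l*np.cos(t)+r*np.sin(t)])
def W(v,pt):
    R,t=pose(v); return (R@np.array(pt)+t)/1000
E
cat > fit.py <<'E'
from h import *
from scipy.optimize import least_squares
ps,pd=imaging.camera_params('scene'),imaging.camera_params('side')
def zs(u,w):return (295+(u-2.5)/6,165+(w-2.5)/6)
def zd(u,w):return (260+(u-2)/5,170+(w-2)/5)
i=1.2
def feats(q):
    yo,tx,a,b=q
    P=lambda sx,sy:(sx*(40-i),yo+sy*(56-i),10)
    return [(pd,P(-1,-1),zd(160,522)),(pd,P(1,-1),zd(371,493)),(ps,P(-1,1),zs(316,459)),(ps,P(1,1),zs(165,384)),(ps,P(-1,-1),zs(510,353)),
    (pd,(tx-65,0,62),zd(108,317)),(pd,(tx+65,0,62),zd(444,287)),(ps,(tx-65,0,62),zs(451,280)),
    (pd,(0,30,66),zd(236,250)),
    (pd,boltP(b,70),zd(281,418)),(ps,boltP(b,57),zs(481,165)),
    (pd,strapP(a,80,5,-8.7),zd(200,53)),(pd,strapP(a,80,5,8.7),zd(248,53)),
    (ps,strapP(a,80,3,-8.7),zs(251,95)),(ps,strapP(a,80,3,8.7),zs(212,80))]
def res(x):
    q=x[4:]
    return np.concatenate([proj(p,W(x,pt))[0]-uv for p,pt,uv in feats(q)]+[[x[2]/4.]])
if __name__=='__main__':
  for y0 in (0,):
    r=least_squares(res,[620,-100,0,y0,0,0,1.8,1.0],loss='soft_l1',x_scale=[10,10,10,.1,10,10,.2,.2])
    print(r.cost,r.x.round(3)); print(r.fun[:-1].reshape(-1,2).round(1))
    print('cov',np.sqrt(np.diag(np.linalg.inv(r.jac.T@r.jac))).round(3))
    np.save('v.npy',r.x)
E
python3 fit.py
```

```text
5.38518314607844 [ 4.77295e+02 -1.17930e+02 -1.35700e+00 -3.01000e-01 -1.78400e+00
  1.32200e+01  1.88300e+00  9.55000e-01]
[[ 0.3 -1.3]
 [-0.6  0.4]
 [-0.1 -1.1]
 [-0.2 -1.3]
 [-0.2 -0.9]
 [ 0.   0.1]
 [-0.3  0.5]
 [-0.9  1. ]
 [-0.7  1.5]
 [ 0.2  0.1]
 [-0.3 -0.2]
 [-0.3  0.6]
 [-1.   0.1]
 [-0.4 -0.4]
 [ 0.  -0.2]]
cov [0.918 1.795 0.961 0.011 2.424 1.554 0.033 0.027]
```

apply_moves(steps=[{"x": -26,"y": -33,"z": 0,"spin": -0.043},{"x": -26,"y": -33,"z": 0,"spin": -0.043},{"x": -26,"y": -33,"z": 0,"spin": -0.043},{"x": -26,"y": -33,"z": 0,"spin": -0.043},{"x": -26,"y": -33,"z": 0,"spin": -0.043},{"x": -26,"y": -33,"z": 0,"spin": -0.043},{"x": -10,"y": -16,"z": 0,"spin": -0.043},{"x": 0,"y": 0,"z": 0,"spin": 0}], grip=0)

```text
time_s: 1.35
position: [0.4547, -0.2199, 0.2318]
tcp_rot: [[0.953, 0.006, 0.304], [-0.304, -0.004, 0.953], [0.008, -1.0, -0.002]]
force: [-0.8, 0.6, 0.5]
opening: 0.356
```

Run:
```python
from h import *
from rig import read_state
import cv2
p=imaging.camera_params('wrist');np.save('pw1.npy',p,allow_pickle=True)
im=imaging.capture('wrist');cv2.imwrite("pics/wrist1.png",im[:,:,::-1])
s=read_state();print(s['position'],s['tcp_rot'][:,0],s['force'],s['opening'],s['time_s'])
v=np.load('v.npy')
for n,pt in dict(pivot=(0,30,66),strap=strapP(v[6],66,5),knobtop=boltP(v[7],70),c=(40,-56,10)).items(): print(n,proj(p,W(v,pt),True),W(v,pt))
```

```text
[ 0.45511693 -0.21898795  0.23179462] [ 0.95314638 -0.30242132  0.00730279] [-0.12470292 -0.33302396  0.61048836] 0.3125588188548919 1.4
pivot [[308.67603276  54.31359884]] [ 0.48619065 -0.08927943  0.06464298]
strap [[306.5757105   13.99350943]] [ 0.493616   -0.06536437  0.12591234]
knobtop [[309.83437789 173.39670042]] [ 0.44967954 -0.2068718   0.07309232]
c [[343.58771946 132.37022113]] [ 0.49889054 -0.18327258  0.00864298]
```

View pics/wrist1.png

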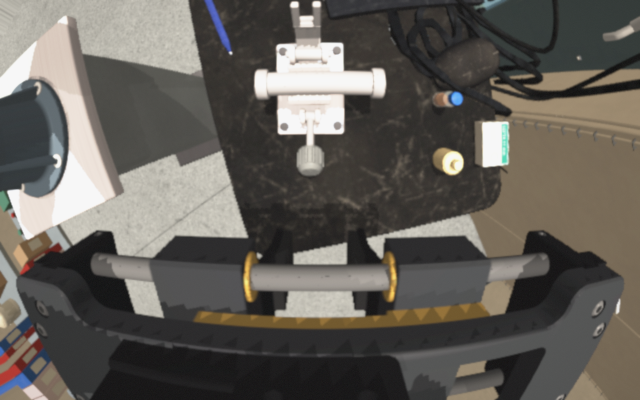

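Run:
```python
import cv2
a=cv2.imread('pics/wrist1.png')[0:185,245:395]
a=cv2.resize(a,None,fx=5,fy=5,interpolation=cv2.INTER_CUBIC)
cv2.imwrite('pics/zw1.png',a[0:450]);cv2.imwrite('pics/zw2.png',a[450:])
```

```text
(no output)
```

View pics/zw1.png

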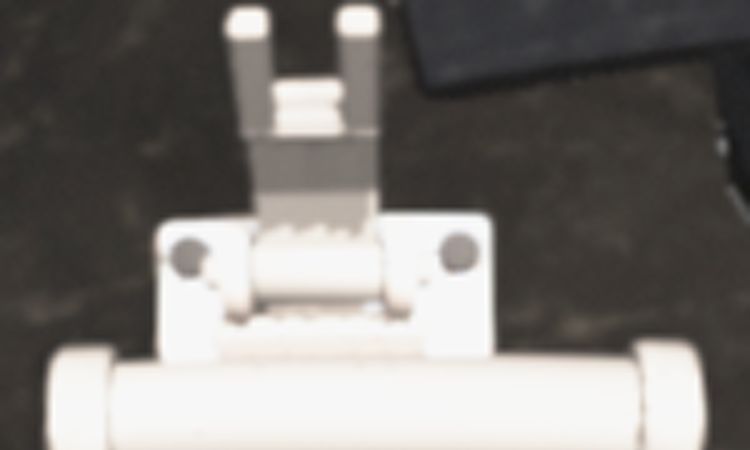

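View pics/zw2.png

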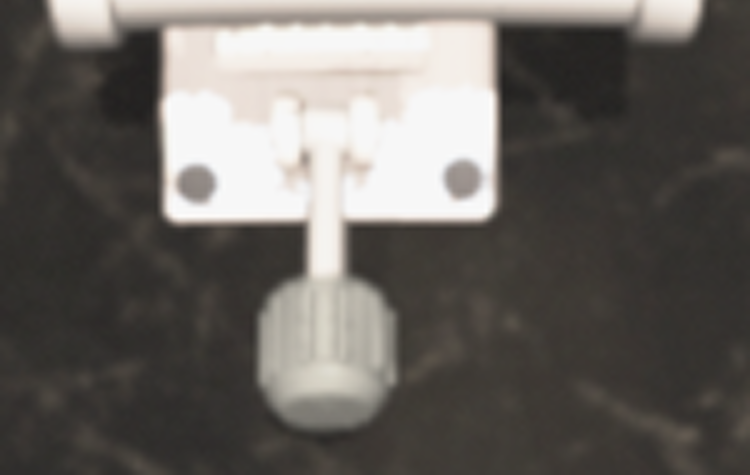

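```bash
cat > fit2.py <<'E'
from fit import *
pw=np.load('pw1.npy',allow_pickle=True).item(); pw['f']=1
zw=lambda u,w:(245+(u-2)/5,(w-2)/5)
def f2(q):
    yo,tx,a,b=q
    P=lambda sx,sy:(sx*40,yo+sy*56,10)
    return [(P(-1,1),zw(157,217)),(P(1,1),zw(494,212)),(P(-1,-1),zw(162,673)),(P(1,-1),zw(498,671)),
     ((0,30,66),zw(319,266)),((tx-65,0,62),zw(47,408)),((tx+65,0,62),zw(707,401)),((0,-36,34),zw(325,577)),
     (boltP(b,70),zw(327,858)),(strapP(a,80,2,-8.7),zw(249,20)),(strapP(a,80,2,8.7),zw(358,20))]
def res2(x):
    w=np.array(x[8:11])/1000
    o=[]
    for pt,uv in f2(x[4:8]): o.append(proj(pw,W(x,pt)+w,True)[0]-uv)
    sc=np.array(x[11:14])/1000; sd=np.array(x[14:17])/1000
    for p,pt,uv in feats(x[4:8]): o.append(.7*(proj(p,W(x,pt)+(sc if p is ps else sd))[0]-uv))
    o.append([x[2]/4.]); o.append(np.array(x[8:])/1.5)
    return np.concatenate(o)
r=least_squares(res2,list(np.load('v.npy'))+[0]*9,loss='soft_l1')
print(r.cost,r.x.round(3));f=r.fun;n=len(f2([0]*4))*2;print(f[:n].reshape(-1,2).round(1).tolist());print(f[n:n+30].reshape(-1,2).round(1).tolist())
print(np.sqrt(np.diag(np.linalg.inv(r.jac.T@r.jac))).round(3)[:8])
np.save('v2.npy',r.x)
E
python3 fit2.py
```

```text
11.1579764992313 [ 4.77660e+02 -1.15837e+02 -4.41000e-01 -2.99000e-01 -3.80900e+00
  1.27100e+01  1.87800e+00  9.63000e-01  2.46000e-01  6.17000e-01
  1.45200e+00 -8.23000e-01  1.02000e-01 -6.61000e-01  5.05000e-01
 -7.53000e-01 -5.30000e-01]
[[-0.0, 0.2], [-0.3, -0.0], [0.5, 0.1], [-0.5, -0.5], [-0.1, -1.5], [4.2, 1.0], [-2.2, 1.4], [0.2, -0.7], [-0.3, 0.2], [-0.1, 0.3], [0.4, -0.2]]
[[0.4, -0.9], [-0.2, 0.3], [0.2, -0.7], [0.1, -0.8], [0.1, -0.6], [-0.1, -0.4], [-0.4, -0.1], [-0.6, 1.0], [-0.4, 0.6], [0.3, -0.2], [-0.3, 0.1], [-0.1, 0.1], [-0.7, -0.3], [-0.4, -0.1], [-0.1, 0.0]]
[1.155 1.559 1.405 0.005 1.012 1.829 0.017 0.031]
```

apply_moves(steps=[{"x": 8,"y": 31,"z": 0,"spin": 0},{"x": 8,"y": 31,"z": 0,"spin": 0},{"x": 8,"y": 31,"z": 0,"spin": 0},{"x": 8,"y": 31,"z": 0,"spin": 0},{"x": 8,"y": 31,"z": 0,"spin": 0.004},{"x": 8,"y": 31,"z": 0,"spin": 0.004},{"x": 2,"y": 6,"z": -20,"spin": 0},{"x": 0,"y": 0,"z": -30,"spin": 0},{"x": 0,"y": 0,"z": -20,"spin": 0},{"x": 0,"y": 0,"z": 0,"spin": 0}])

```text
time_s: 2.4
position: [0.5127, -0.0075, 0.1624]
tcp_rot: [[0.961, 0.018, 0.276], [-0.276, -0.002, 0.961], [0.018, -1.0, 0.003]]
force: [-0.5, 0.8, 0.0]
opening: 0.004
```

```bash
cat >> h.py <<'E'
V=np.load('v2.npy')
def sad(P):
    R,t=pose(V); return R.T@(np.array(P)*1000-t)
def rep():
    from rig import read_state
    s=read_state(); q=sad(s['position']); R,t=pose(V)
    print('t',s['time_s'],'saddle TCP',q.round(2),'tipz',(q[2]-8).round(2),'yaw',np.arctan2(s['tcp_rot'][1,0],s['tcp_rot'][0,0]).round(4),'F',s['force'].round(2),'Fs',(R.T@s['force']).round(2),'op',round(s['opening']*87,1))
    return s
def snap(n,name,box=None,fx=1):
    import cv2
    im=imaging.capture(n)[:,:,::-1]
    if box: im=im[box[1]:box[3],box[0]:box[2]]
    cv2.imwrite('pics/'+name,cv2.resize(im,None,fx=fx,fy=fx,interpolation=cv2.INTER_CUBIC))
E
python3 -c "
from h import *
rep();snap('side','s1.png',(200,100,420,300),3)"
```

```text
t 2.4 saddle TCP [  1.61 113.86 162.83] tipz 154.83 yaw -0.2796 F [-0.46  0.82  0.03] Fs [-0.68  0.65  0.03] op 0.3
```

View pics/s1.png

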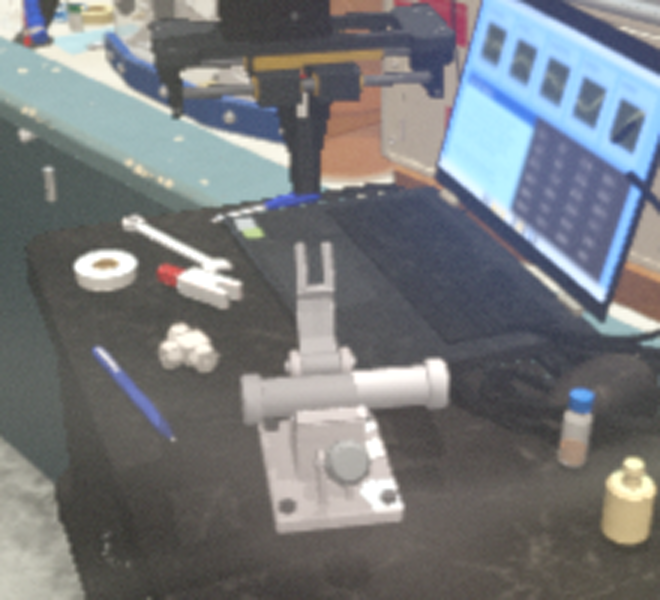

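apply_moves(steps=[{"x": -1,"y": 0,"z": -20,"spin": -0.02},{"x": -1,"y": 0,"z": -17,"spin": 0},{"x": -4,"y": -14,"z": 0,"spin": 0},{"x": -4,"y": -14,"z": 0,"spin": 0},{"x": 0,"y": 0,"z": 0,"spin": 0}])

```text
time_s: 2.95
position: [0.5091, -0.0342, 0.1311]
tcp_rot: [[0.956, 0.032, 0.29], [-0.29, -0.004, 0.957], [0.032, -0.999, 0.005]]
force: [-0.1, -0.7, -0.0]
opening: 0.007
```

```bash
python3 -c "
from h import *
rep()"
```

```text
t 2.95 saddle TCP [  6.03  87.25 131.52] tipz 123.52 yaw -0.2946 F [-0.14 -0.67 -0.01] Fs [ 0.06 -0.68 -0.01] op 0.6
```

apply_moves(steps=[{"x": -6,"y": -5,"z": -2,"spin": 0},{"x": -4,"y": -8,"z": -2,"spin": 0},{"x": -3,"y": -9,"z": 0,"spin": 0},{"x": 0,"y": 0,"z": 0,"spin": 0}])

```text
time_s: 3.35
position: [0.4975, -0.0567, 0.1294]
tcp_rot: [[0.957, 0.038, 0.289], [-0.289, -0.005, 0.957], [0.038, -0.999, 0.006]]
force: [0.1, 0.1, -0.5]
opening: 0.003
```

```bash
python3 -c "
from h import *
s=rep();print(s['tcp_rot'][:,1])"
```

```text
t 3.35 saddle TCP [  1.5   62.4  129.87] tipz 121.87 yaw -0.2935 F [ 0.06  0.08 -0.46] Fs [ 0.03  0.09 -0.46] op 0.3
[ 0.03829236 -0.00510841 -0.99925352]
```

apply_moves(steps=[{"x": -5,"y": -13,"z": -1,"spin": 0},{"x": -5,"y": -13,"z": -1,"spin": 0},{"x": -4,"y": -13,"z": 0,"spin": 0}])

```text
time_s: 3.65
position: [0.4842, -0.0951, 0.128]
tcp_rot: [[0.957, 0.041, 0.289], [-0.289, -0.004, 0.957], [0.04, -0.999, 0.009]]
force: [0.8, 1.6, -0.4]
opening: 0.006
```

```bash
python3 -c "
from h import *
s=rep();print(s['tcp_rot'][:,1]);snap('side','s2.png',(200,100,420,300),3)"
```

```text
t 3.65 saddle TCP [  0.18  21.73 128.48] tipz 120.48 yaw -0.2931 F [ 0.82  1.55 -0.41] Fs [ 0.33  1.72 -0.41] op 0.6
[ 0.04120841 -0.00350605 -0.99914442]
```

View pics/s2.png

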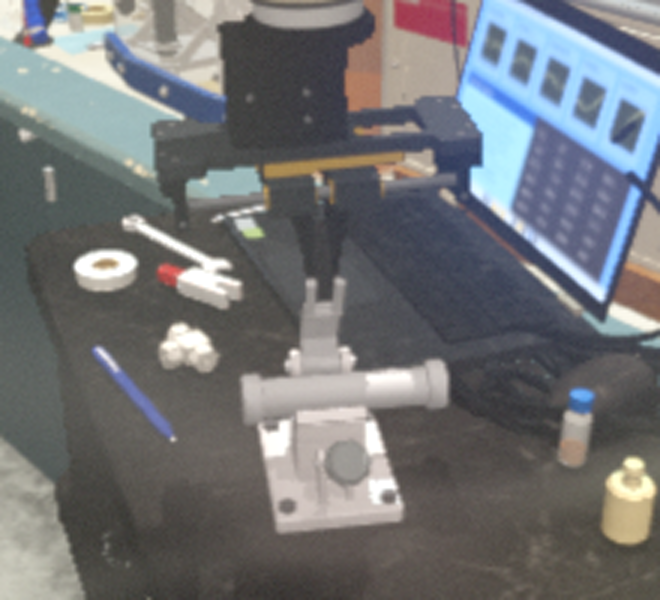

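apply_moves(steps=[{"x": 2,"y": 6,"z": 0,"spin": 0}])

```text
time_s: 3.8
position: [0.4861, -0.0917, 0.1281]
tcp_rot: [[0.956, 0.041, 0.291], [-0.291, -0.005, 0.957], [0.041, -0.999, 0.007]]
force: [-0.5, 0.7, -0.4]
opening: 0.001
```

apply_moves(steps=[{"x": 0,"y": 0,"z": 0,"spin": 0},{"x": 0,"y": 0,"z": 0,"spin": 0}], grip=10)

```text
time_s: 4.0
position: [0.4863, -0.0905, 0.1281]
tcp_rot: [[0.956, 0.041, 0.29], [-0.29, -0.005, 0.957], [0.041, -0.999, 0.007]]
force: [0.9, 0.8, 0.1]
opening: 0.084
```

```bash
python3 -c "
from h import *
s=rep();print(s['tcp_rot'][:,1]);snap('side','s3.png',(270,150,350,220),8);snap('scene','c3.png',(290,130,390,230),6)"
```

```text
t 4.0 saddle TCP [  0.76  26.78 128.54] tipz 120.54 yaw -0.2949 F [0.91 0.77 0.08] Fs [0.64 1.01 0.08] op 7.3
[ 0.04096935 -0.00503678 -0.99914771]
```

View pics/s3.png

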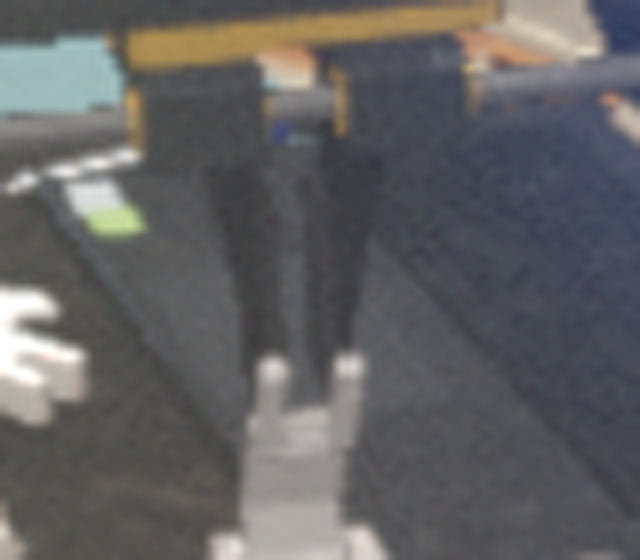

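View pics/c3.png

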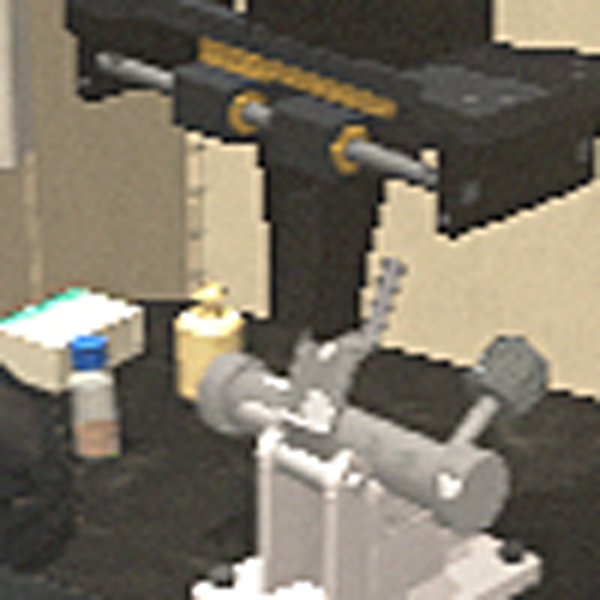

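apply_moves(steps=[{"x": -3,"y": -11,"z": 0,"spin": 0},{"x": -3,"y": -10,"z": 0,"spin": 0},{"x": -3,"y": -9,"z": 0,"spin": 0},{"x": -2,"y": -5,"z": -3,"spin": 0}])

```text
time_s: 4.5
position: [0.4748, -0.1266, 0.1252]
tcp_rot: [[0.957, 0.042, 0.288], [-0.289, -0.004, 0.957], [0.041, -0.999, 0.008]]
force: [-0.1, -0.0, -0.5]
opening: 0.117
```

```bash
python3 -c "
from h import *
s=rep();print(s['tcp_rot'][:,1]);snap('scene','c4.png',(290,130,390,230),6)"
```

```text
t 4.5 saddle TCP [  0.42 -11.11 125.6 ] tipz 117.6 yaw -0.2929 F [-0.13 -0.01 -0.54] Fs [-0.12 -0.04 -0.54] op 10.2
[ 0.04156031 -0.00411397 -0.99912753]
```

View pics/c4.png

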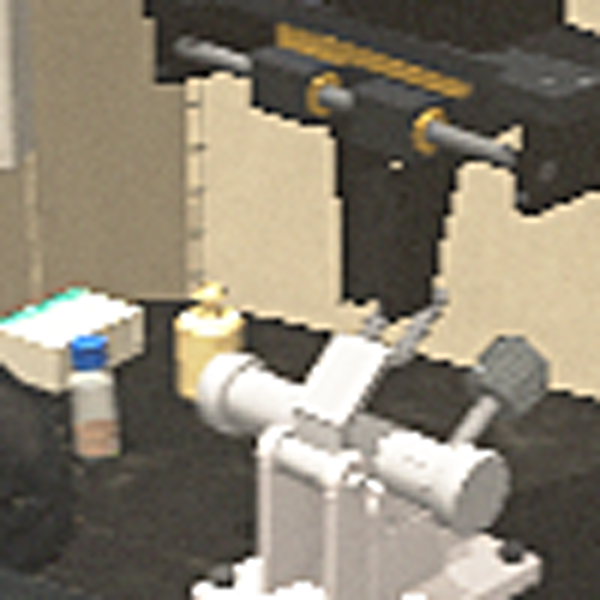

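apply_moves(steps=[{"x": -2,"y": -6,"z": -6,"spin": 0},{"x": -1,"y": -4,"z": -6,"spin": 0},{"x": -1,"y": -4,"z": -6,"spin": 0},{"x": -1,"y": -4,"z": -8,"spin": 0}])

```text
time_s: 4.95
position: [0.4687, -0.147, 0.097]
tcp_rot: [[0.956, 0.041, 0.29], [-0.29, -0.004, 0.957], [0.041, -0.999, 0.008]]
force: [1.0, 1.0, 0.8]
opening: 0.114
```

```bash
python3 -c "
from h import *
s=rep();print(s['tcp_rot'][:,1]);snap('scene','c5.png',(290,130,390,230),6)"
```

```text
t 4.95 saddle TCP [  0.61 -32.44  97.48] tipz 89.48 yaw -0.2943 F [0.97 1.   0.81] Fs [0.63 1.24 0.81] op 9.9
[ 0.04099425 -0.0044678  -0.99914939]
```

View pics/c5.png

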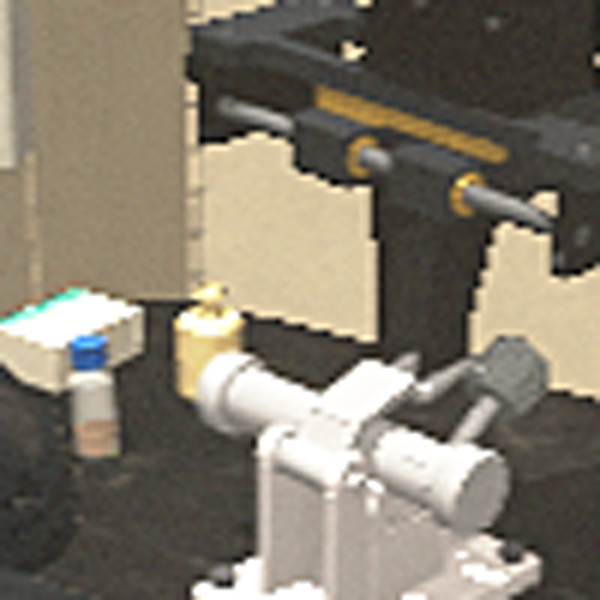

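apply_moves(steps=[{"x": 0,"y": 0,"z": -5,"spin": 0},{"x": 0,"y": 0,"z": -4,"spin": 0},{"x": 0,"y": 0,"z": -3,"spin": 0}])

```text
time_s: 5.3
position: [0.4681, -0.148, 0.0823]
tcp_rot: [[0.956, 0.039, 0.29], [-0.29, -0.005, 0.957], [0.038, -0.999, 0.007]]
force: [0.3, -0.9, -0.1]
opening: 0.118
```

```bash
python3 -c "
from h import *
s=rep()"
```

```text
t 5.3 saddle TCP [  0.36 -33.53  82.77] tipz 74.77 yaw -0.294 F [ 0.3  -0.87 -0.08] Fs [ 0.54 -0.74 -0.08] op 10.2
```

apply_moves(steps=[{"x": 0,"y": 0,"z": -1,"spin": 0},{"x": 0,"y": 0,"z": 0,"spin": 0}])

```text
time_s: 5.5
position: [0.4681, -0.1477, 0.0808]
tcp_rot: [[0.957, 0.038, 0.289], [-0.289, -0.004, 0.957], [0.038, -0.999, 0.007]]
force: [-0.7, -0.1, 1.2]
opening: 0.115
```

apply_moves(steps=[{"x": 0,"y": 0,"z": -1,"spin": 0}])

```text
time_s: 5.6
position: [0.4682, -0.1477, 0.0799]
tcp_rot: [[0.957, 0.039, 0.289], [-0.289, -0.004, 0.957], [0.038, -0.999, 0.007]]
force: [0.4, -0.2, 0.8]
opening: 0.117
```

```bash
python3 -c "
from h import *
s=rep();snap('scene','c6.png',(290,130,390,230),6)
rep();snap('side','s6.png',(260,160,370,280),5)
rep()"
```

```text
t 5.6 saddle TCP [  0.35 -33.19  80.37] tipz 72.37 yaw -0.2931 F [ 0.42 -0.23  0.76] Fs [ 0.47 -0.1   0.76] op 10.2
t 5.65 saddle TCP [  0.33 -33.18  80.26] tipz 72.26 yaw -0.2932 F [-0.06 -0.06  2.06] Fs [-0.04 -0.07  2.06] op 9.9
t 5.7 saddle TCP [  0.34 -33.19  80.32] tipz 72.32 yaw -0.2933 F [ 0.17 -0.57  0.53] Fs [ 0.33 -0.49  0.53] op 10.4
```

View pics/c6.png

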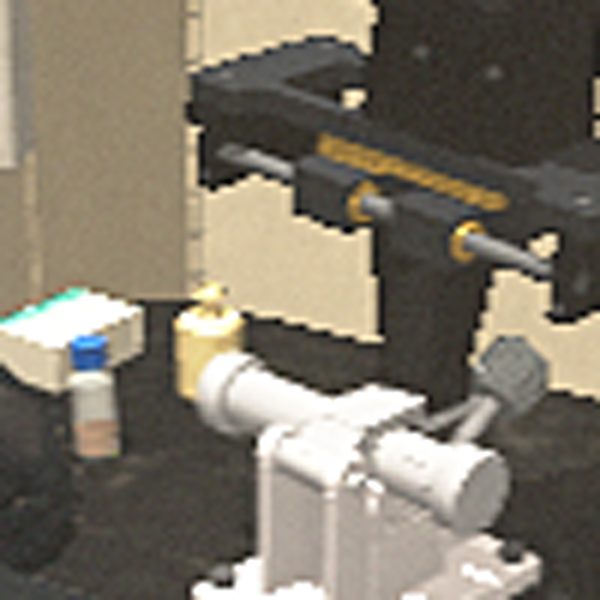

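View pics/s6.png

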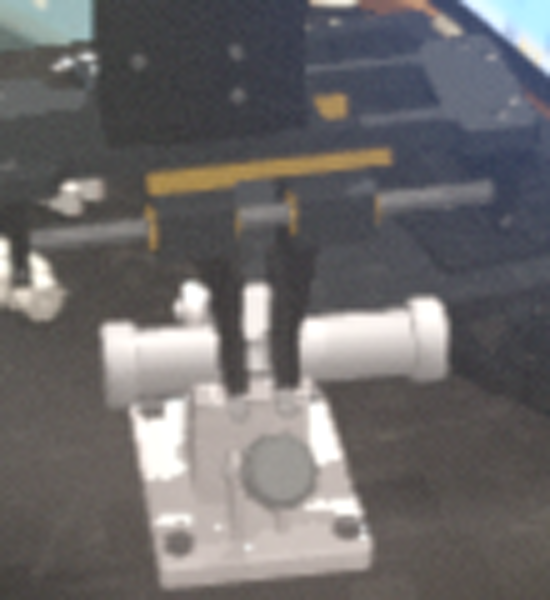

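apply_moves(steps=[{"x": 0,"y": 0,"z": -0.5,"spin": 0}])

```text
time_s: 5.8
position: [0.4682, -0.1476, 0.0795]
tcp_rot: [[0.957, 0.039, 0.289], [-0.289, -0.004, 0.957], [0.038, -0.999, 0.007]]
force: [-0.2, -0.2, 0.4]
opening: 0.111
```

apply_moves(steps=[{"x": 0,"y": 0,"z": -0.5,"spin": 0}])

```text
time_s: 5.9
position: [0.4683, -0.1477, 0.0792]
tcp_rot: [[0.957, 0.039, 0.288], [-0.289, -0.005, 0.957], [0.039, -0.999, 0.007]]
force: [-1.6, 0.4, 4.8]
opening: 0.116
```

apply_moves(steps=[{"x": 0,"y": 0,"z": 0,"spin": 0}])

```text
time_s: 6.0
position: [0.4683, -0.1476, 0.0794]
tcp_rot: [[0.957, 0.039, 0.288], [-0.288, -0.005, 0.957], [0.039, -0.999, 0.007]]
force: [-1.1, -0.6, 0.6]
opening: 0.114
```

apply_moves(steps=[{"x": 0,"y": 0,"z": 20,"spin": 0},{"x": 0,"y": 0,"z": 40,"spin": 0},{"x": -4,"y": -14,"z": 15,"spin": -0.003},{"x": -7,"y": -24,"z": 10,"spin": -0.003},{"x": -7,"y": -24,"z": 0,"spin": 0}], grip=60)

```text
time_s: 6.5
position: [0.4492, -0.2076, 0.1667]
tcp_rot: [[0.956, 0.037, 0.29], [-0.29, -0.002, 0.957], [0.036, -0.999, 0.008]]
force: [-0.1, 0.6, 0.6]
opening: 0.483
```

apply_moves(steps=[{"x": 0,"y": 0,"z": 0,"spin": 0}])

```text
time_s: 6.6
position: [0.4494, -0.2102, 0.1674]
tcp_rot: [[0.955, 0.039, 0.293], [-0.293, -0.005, 0.956], [0.038, -0.999, 0.007]]
force: [0.1, 0.8, -0.5]
opening: 0.576
```

```bash
python3 -c "
from h import *
from rig import imaging
p=imaging.camera_params('wrist')
s=rep();print(s['tcp_rot'][:,1]);snap('wrist','w7.png')
for t in (.93,.963): print(proj(p,W(V,boltP(t,70)),True),proj(p,W(V,boltP(t,44)),True))
print('fork',proj(p,W(V,strapP(0,66,5)),True),proj(p,W(V,strapP(0,80,5)),True))
"
```

```text
t 6.6 saddle TCP [  0.82 -98.44 167.81] tipz 159.81 yaw -0.2972 F [ 0.06  0.84 -0.49] Fs [-0.19  0.82 -0.49] op 50.1
[ 0.03867895 -0.0046175  -0.99924102]
[[314.20865122 196.6328162 ]] [[313.74972709 168.3380026 ]]
[[314.16366091 197.58237621]] [[313.72400796 169.05526436]]
fork [[313.9564658 127.8916645]] [[313.97140397 145.05294187]]
```

View pics/w7.png

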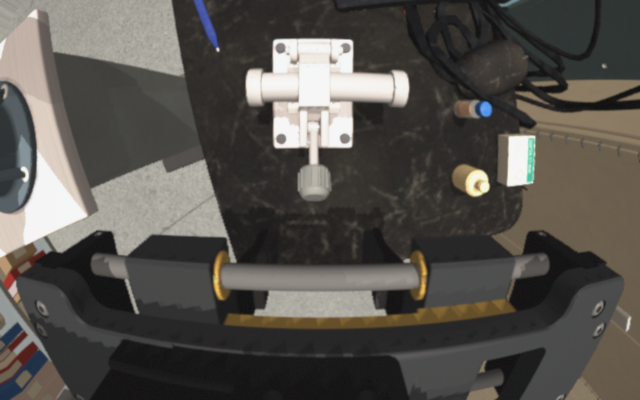

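apply_moves(steps=[{"x": 3,"y": 10,"z": -10,"spin": 0},{"x": 1,"y": 3,"z": -30,"spin": 0},{"x": 0,"y": 0,"z": -35,"spin": 0},{"x": 0,"y": 0,"z": -20,"spin": 0},{"x": 0,"y": 0,"z": 0,"spin": 0}])

```text
time_s: 7.15
position: [0.453, -0.1873, 0.0669]
tcp_rot: [[0.956, 0.036, 0.29], [-0.29, 0.001, 0.957], [0.034, -0.999, 0.011]]
force: [-0.5, 0.6, -0.2]
opening: 0.689
```

```bash
python3 -c "
from h import *
s=rep();print(s['tcp_rot'][:,1])"
```

```text
t 7.15 saddle TCP [ -2.49 -75.5   67.36] tipz 59.36 yaw -0.2948 F [-0.55  0.55 -0.19] Fs [-0.69  0.37 -0.19] op 60.0
[ 3.62671375e-02  9.93550913e-04 -9.99341637e-01]
```

apply_moves(steps=[{"x": 0,"y": -6,"z": -5,"spin": -0.004},{"x": 0,"y": -4,"z": -4,"spin": 0},{"x": 0,"y": 0,"z": 0,"spin": 0}])

```text
time_s: 7.45
position: [0.4534, -0.1953, 0.0573]
tcp_rot: [[0.956, 0.035, 0.291], [-0.292, 0.002, 0.957], [0.033, -0.999, 0.012]]
force: [0.5, -1.1, 0.4]
opening: 0.687
```

```bash
python3 -c "
from h import *
s=rep();print(s['tcp_rot'][:,1]);snap('side','s8.png',(240,150,390,290),4)"
```

```text
t 7.45 saddle TCP [  0.18 -83.09  57.75] tipz 49.75 yaw -0.2962 F [ 0.47 -1.07  0.36] Fs [ 0.77 -0.88  0.36] op 59.7
[ 0.03524964  0.0021506  -0.99937622]
```

View pics/s8.png

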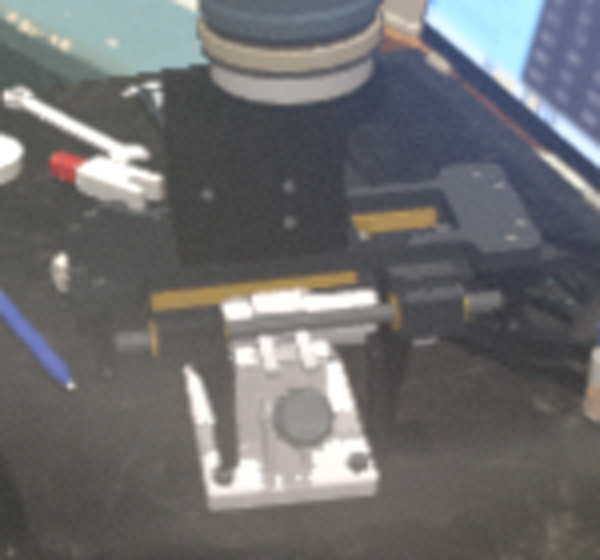

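apply_moves(steps=[{"x": 0,"y": 0,"z": 0,"spin": 0},{"x": 0,"y": 0,"z": 0,"spin": 0},{"x": 0,"y": 0,"z": 0,"spin": 0},{"x": 0,"y": 0,"z": 0,"spin": 0},{"x": 0,"y": 0,"z": 0,"spin": 0},{"x": 0,"y": 0,"z": 0,"spin": 0}], grip=20)

```text
time_s: 8.1
position: [0.453, -0.1959, 0.0598]
tcp_rot: [[0.956, 0.036, 0.291], [-0.291, 0.0, 0.957], [0.035, -0.999, 0.011]]
force: [-2.6, -1.7, -0.1]
opening: 0.295
```

```bash
python3 -c "
from h import *
s=rep();print(s['tcp_rot'][:,1])"
```

```text
t 8.1 saddle TCP [ 4.000e-02 -8.377e+01  6.028e+01] tipz 52.28 yaw -0.2957 F [-2.63 -1.75 -0.12] Fs [-2.   -2.44 -0.12] op 25.7
[ 3.64251922e-02  2.40443120e-04 -9.99336354e-01]
```

apply_moves(steps=[{"x": 1.3,"y": 4.1,"z": 4.9,"spin": 0},{"x": 1.3,"y": 4.3,"z": 4.2,"spin": 0}])

```text
time_s: 8.3
position: [0.455, -0.1885, 0.0684]
tcp_rot: [[0.956, 0.035, 0.29], [-0.29, -0.001, 0.957], [0.034, -0.999, 0.009]]
force: [-1.4, -4.4, -4.1]
opening: 0.288
```

```bash
cat >> h.py <<'E'
def arc():
    s=rep(); q=sad(s['position']-0.011*s['tcp_rot'][:,1]); dy,dz=q[1]+36,q[2]-34
    print('grasp',q.round(2),'R',np.hypot(dy,dz).round(2),'phi',np.arctan2(-dy,dz).round(3))
    return s
E
python3 -c "
from h import *
arc()"
```

```text
t 8.3 saddle TCP [ -0.22 -76.15  68.89] tipz 60.89 yaw -0.2943 F [-1.41 -4.36 -4.13] Fs [-0.06 -4.58 -4.13] op 25.1
grasp [ -0.59 -76.25  79.88] R 61.03 phi 0.72
```

apply_moves(steps=[{"x": 2.0,"y": 5.7,"z": 4.2,"spin": 0},{"x": 1.6,"y": 4.9,"z": 3.1,"spin": 0},{"x": 1.6,"y": 5.1,"z": 2.6,"spin": 0}])

```text
time_s: 8.6
position: [0.4597, -0.1732, 0.0791]
tcp_rot: [[0.957, 0.033, 0.287], [-0.287, -0.004, 0.958], [0.032, -0.999, 0.006]]
force: [-2.6, -3.1, -3.7]
opening: 0.292
```

```bash
python3 -c "
from h import *
arc()"
```

```text
t 8.6 saddle TCP [ -0.31 -60.1   79.58] tipz 71.58 yaw -0.291 F [-2.61 -3.13 -3.69] Fs [-1.57 -3.76 -3.69] op 25.4
grasp [ -0.66 -60.17  90.57] R 61.52 phi 0.404
```

apply_moves(steps=[{"x": 2.0,"y": 5.8,"z": 1.7,"spin": -0.003},{"x": 1.9,"y": 5.5,"z": 1.3,"spin": 0},{"x": 1.8,"y": 5.2,"z": 0.7,"spin": 0}])

```text
time_s: 8.9
position: [0.4647, -0.1566, 0.0843]
tcp_rot: [[0.958, 0.031, 0.287], [-0.287, -0.007, 0.958], [0.031, -1.0, 0.002]]
force: [-3.3, -4.8, -1.9]
opening: 0.293
```

```bash
python3 -c "
from h import *
arc();snap('side','s9.png',(240,150,390,290),4);snap('scene','c9.png',(290,130,410,230),6)"
```

```text
t 8.9 saddle TCP [ -0.36 -42.76  84.76] tipz 76.76 yaw -0.2907 F [-3.27 -4.78 -1.92] Fs [-1.72 -5.53 -1.92] op 25.5
grasp [ -0.7  -42.79  95.76] R 62.13 phi 0.109
```

View pics/s9.png

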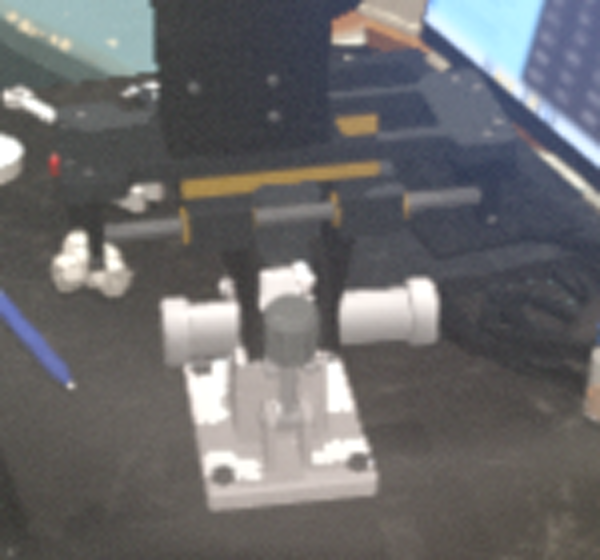

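View pics/c9.png

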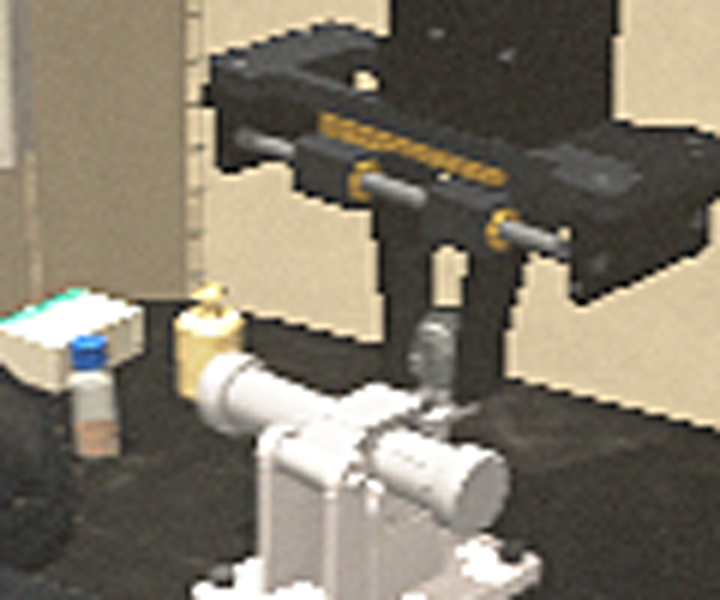

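apply_moves(steps=[{"x": 1.2,"y": 3.3,"z": 0,"spin": -0.003},{"x": 0.9,"y": 2.4,"z": 0,"spin": 0}])

```text
time_s: 9.2
position: [0.4666, -0.1505, 0.085]
tcp_rot: [[0.957, 0.03, 0.289], [-0.289, -0.007, 0.957], [0.031, -1.0, 0.002]]
force: [-3.3, -3.5, -1.4]
opening: 0.291
```

```bash
python3 -c "
from h import *
arc()"
```

```text
t 9.2 saddle TCP [ -0.4  -36.35  85.49] tipz 77.49 yaw -0.2929 F [-3.31 -3.46 -1.42] Fs [-2.15 -4.28 -1.42] op 25.3
grasp [ -0.74 -36.38  96.48] R 62.48 phi 0.006
```

apply_moves(steps=[{"x": 0.5,"y": 1.4,"z": 0,"spin": 0}])

```text
time_s: 9.3
position: [0.467, -0.1492, 0.0852]
tcp_rot: [[0.957, 0.03, 0.288], [-0.288, -0.007, 0.958], [0.031, -1.0, 0.002]]
force: [-2.2, -5.4, -3.2]
opening: 0.294
```

apply_moves(steps=[{"x": 0.4,"y": 1.0,"z": 0,"spin": 0}])

```text
time_s: 9.4
position: [0.4672, -0.1483, 0.0852]
tcp_rot: [[0.957, 0.029, 0.288], [-0.288, -0.008, 0.958], [0.03, -1.0, 0.001]]
force: [-2.0, -3.7, -0.3]
opening: 0.29
```

apply_moves(steps=[{"x": 0.4,"y": 1.0,"z": 0,"spin": 0}])

```text
time_s: 9.5
position: [0.4675, -0.1475, 0.0852]
tcp_rot: [[0.957, 0.029, 0.288], [-0.288, -0.008, 0.958], [0.03, -1.0, 0.001]]
force: [-2.8, -3.1, -1.1]
opening: 0.29
```

```bash
python3 -c "
from h import *
arc()"
```

```text
t 9.5 saddle TCP [ -0.41 -33.27  85.69] tipz 77.69 yaw -0.2922 F [-2.79 -3.14 -1.06] Fs [-1.74 -3.82 -1.06] op 25.2
grasp [ -0.74 -33.28  96.68] R 62.74 phi -0.043
```

apply_moves(steps=[{"x": 0.4,"y": 1.0,"z": 0,"spin": 0}])

```text
time_s: 9.6
position: [0.4677, -0.1467, 0.0852]
tcp_rot: [[0.957, 0.028, 0.288], [-0.288, -0.008, 0.958], [0.03, -1.0, 0.0]]
force: [-2.5, -4.6, -0.7]
opening: 0.288
```

apply_moves(steps=[{"x": 0.4,"y": 1.0,"z": 0,"spin": 0}])

```text
time_s: 9.7
position: [0.4679, -0.1459, 0.0853]
tcp_rot: [[0.957, 0.028, 0.288], [-0.288, -0.009, 0.958], [0.029, -1.0, -0.0]]
force: [-2.3, -4.7, -1.4]
opening: 0.289
```

```bash
python3 -c "
from h import *
arc();snap('side','s10.png',(270,180,350,280),7);snap('scene','c10.png',(320,150,410,230),8)"
```

```text
t 9.7 saddle TCP [ -0.43 -31.64  85.7 ] tipz 77.7 yaw -0.2923 F [-2.25 -4.66 -1.35] Fs [-0.78 -5.12 -1.35] op 25.2
grasp [ -0.75 -31.64  96.69] R 62.85 phi -0.069
```

View pics/s10.png

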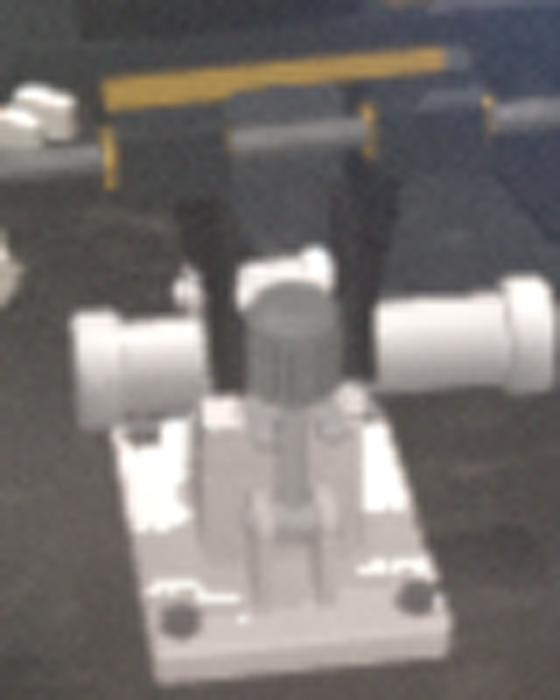

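View pics/c10.png

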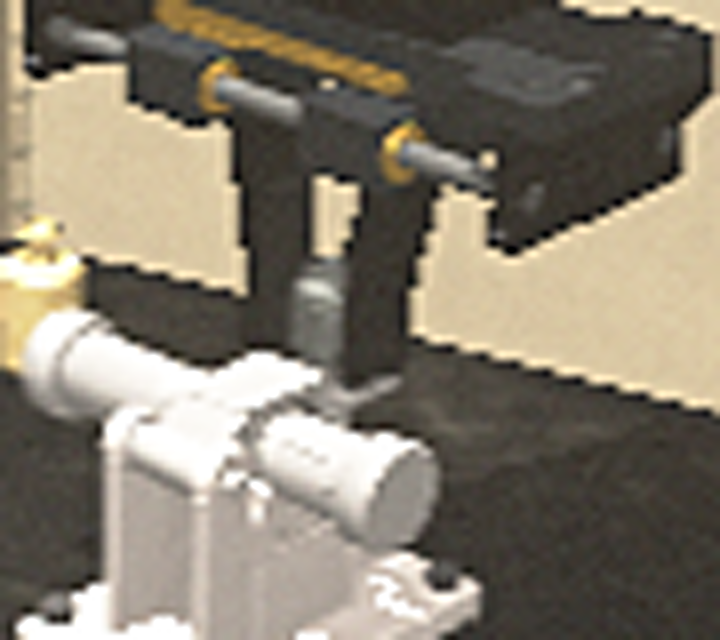

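apply_moves(steps=[{"x": 0.5,"y": 1.5,"z": 0,"spin": 0}])

```text
time_s: 9.9
position: [0.4681, -0.1457, 0.0853]
tcp_rot: [[0.958, 0.027, 0.287], [-0.287, -0.011, 0.958], [0.029, -1.0, -0.003]]
force: [-6.9, -12.2, -2.6]
opening: 0.293
```

apply_moves(steps=[{"x": 0.5,"y": 1.5,"z": 0,"spin": 0}])

```text
time_s: 10.0
position: [0.4681, -0.1457, 0.0852]
tcp_rot: [[0.958, 0.026, 0.285], [-0.285, -0.013, 0.958], [0.029, -1.0, -0.005]]
force: [-6.7, -10.0, -2.6]
opening: 0.293
```

```bash
python3 -c "
from h import *
arc()
from rig import imaging
for n in ('side','scene'):
  p=imaging.camera_params(n)
  for t in (0,.05,.1): print(n,t,proj(p,W(V,boltP(t,70))),proj(p,W(V,boltP(t,44))))
snap('side','s11.png',(270,180,350,280),7)"
```

```text
t 10.0 saddle TCP [ -0.33 -31.38  85.69] tipz 77.69 yaw -0.2892 F [ -6.66 -10.04  -2.56] Fs [ -3.4  -11.56  -2.56] op 25.5
grasp [ -0.64 -31.32  96.68] R 62.86 phi -0.074
side 0 [[310.7311293  220.52868183]] [[310.75333677 232.75215201]]
side 0.05 [[311.02169495 221.55842814]] [[310.93295968 233.41777355]]
side 0.1 [[311.3138751  222.67753353]] [[311.11306119 234.1359741 ]]
scene 0 [[361.52950781 182.79913116]] [[361.141888   193.37348976]]
scene 0.05 [[362.54870055 182.40010353]] [[361.7760772  193.10933949]]
scene 0.1 [[363.55759766 182.07573712]] [[362.40508317 192.89073519]]
```

View pics/s11.png

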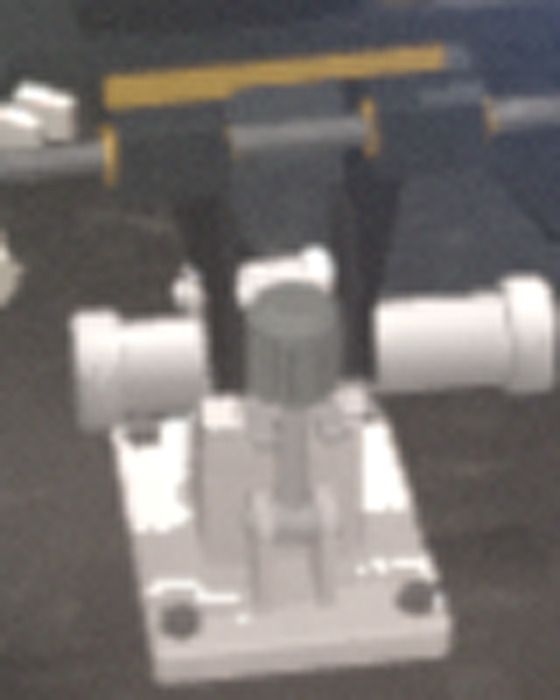

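apply_moves(steps=[{"x": -0.2,"y": -0.6,"z": 0,"spin": 0},{"x": 0,"y": 0,"z": 0,"spin": 0},{"x": 0,"y": 0,"z": 0,"spin": 0},{"x": 0,"y": 0,"z": 0,"spin": 0}], grip=46)

```text
time_s: 10.45
position: [0.47, -0.1456, 0.086]
tcp_rot: [[0.957, 0.031, 0.29], [-0.29, -0.012, 0.957], [0.033, -0.999, -0.002]]
force: [0.1, 0.8, -0.3]
opening: 0.508
```

apply_moves(steps=[{"x": 0,"y": 0,"z": 15,"spin": 0},{"x": 0,"y": 0,"z": 25,"spin": 0},{"x": 0,"y": 0,"z": 20,"spin": 0},{"x": 0,"y": 0,"z": 0,"spin": 0}])

```text
time_s: 10.85
position: [0.4704, -0.1438, 0.1473]
tcp_rot: [[0.957, 0.031, 0.29], [-0.29, -0.009, 0.957], [0.032, -0.999, 0.0]]
force: [-0.3, -0.4, -0.4]
opening: 0.529
```

```bash
python3 -c "
from h import *
s=arc();print(s['tcp_rot'][:,1])
snap('side','s12.png',(230,140,390,280),5);snap('wrist','w12.png')"
```

```text
t 10.85 saddle TCP [  1.27 -28.82 147.79] tipz 139.79 yaw -0.2942 F [-0.34 -0.44 -0.4 ] Fs [-0.19 -0.52 -0.4 ] op 46.0
grasp [  0.91 -28.83 158.78] R 124.99 phi -0.057
[ 0.03084724 -0.00919886 -0.99948178]
```

View pics/s12.png

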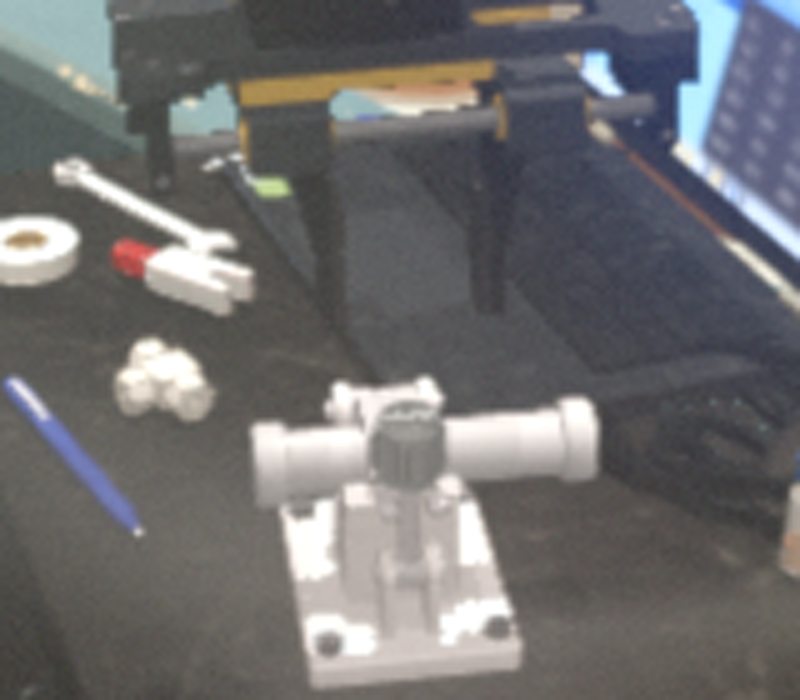

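View pics/w12.png

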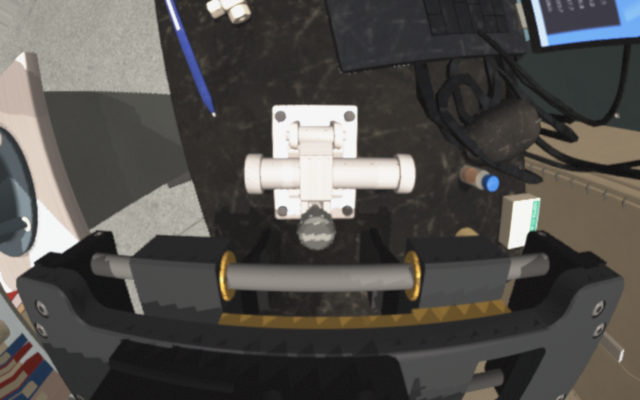

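apply_moves(steps=[{"x": -2,"y": -3.5,"z": -5,"spin": 0},{"x": -1.5,"y": -3,"z": -5,"spin": 0},{"x": 0,"y": 0,"z": 0,"spin": 0},{"x": 0,"y": 0,"z": 0,"spin": 0},{"x": 0,"y": 0,"z": 0,"spin": 0},{"x": 0,"y": 0,"z": 0,"spin": 0},{"x": 0,"y": 0,"z": 0,"spin": 0},{"x": 0,"y": 0,"z": 0,"spin": 0},{"x": 0,"y": 0,"z": 0,"spin": 0}], grip=0)

```text
time_s: 11.85
position: [0.4629, -0.1488, 0.1305]
tcp_rot: [[0.957, 0.02, 0.291], [-0.291, -0.003, 0.957], [0.02, -1.0, 0.003]]
force: [0.2, 0.1, 0.0]
opening: 0.006
```

```bash
python3 -c "
from h import *
s=arc();print(s['tcp_rot'][:,1])"
```

```text
t 11.85 saddle TCP [ -4.41 -35.88 130.92] tipz 122.92 yaw -0.2948 F [0.18 0.08 0.02] Fs [0.15 0.13 0.02] op 0.5
grasp [ -4.63 -35.92 141.92] R 107.92 phi -0.001
[ 0.01999228 -0.00254132 -0.9997969 ]
```

apply_moves(steps=[{"x": 2.5,"y": -0.8,"z": -5,"spin": 0},{"x": 1.5,"y": -0.4,"z": -6,"spin": 0},{"x": 0,"y": 0,"z": 0,"spin": 0}])

```text
time_s: 12.15
position: [0.4676, -0.1502, 0.119]
tcp_rot: [[0.957, 0.021, 0.29], [-0.29, -0.003, 0.957], [0.021, -1.0, 0.003]]
force: [0.8, 0.0, -0.3]
opening: 0.005
```

```bash
python3 -c "
from h import *
s=arc();snap('side','s13.png',(270,160,350,260),7)
snap('scene','c13.png',(320,130,410,230),6)"
```

```text
t 12.15 saddle TCP [  0.49 -35.85 119.4 ] tipz 111.4 yaw -0.2947 F [ 0.85  0.   -0.33] Fs [ 0.81  0.25 -0.33] op 0.5
grasp [  0.26 -35.89 130.39] R 96.39 phi -0.001
```

View pics/s13.png

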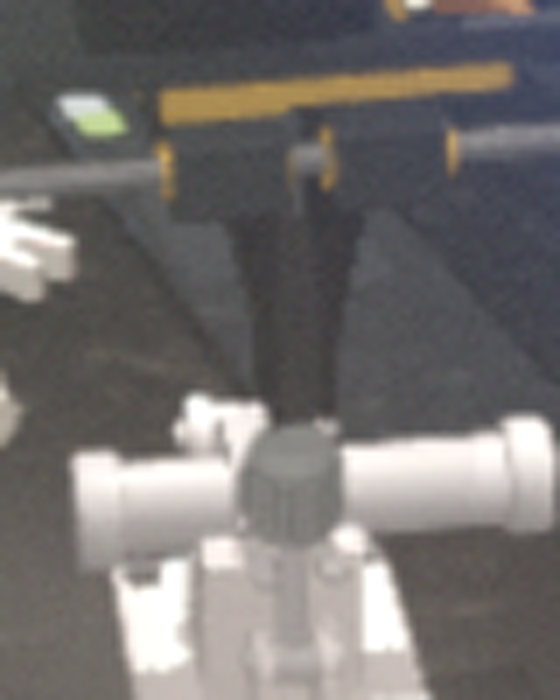

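View pics/c13.png

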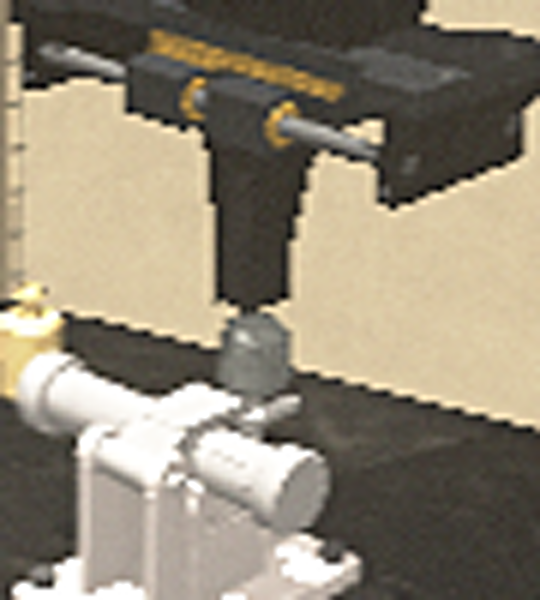

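apply_moves(steps=[{"x": 0.2,"y": 1.2,"z": -3,"spin": 0},{"x": 0,"y": 0,"z": -3,"spin": 0}])

```text
time_s: 12.45
position: [0.4681, -0.1491, 0.1134]
tcp_rot: [[0.957, 0.022, 0.29], [-0.29, -0.004, 0.957], [0.022, -1.0, 0.003]]
force: [0.1, 0.2, -0.3]
opening: 0.006
```

apply_moves(steps=[{"x": 0,"y": 0,"z": -1,"spin": 0}])

```text
time_s: 12.55
position: [0.4679, -0.149, 0.112]
tcp_rot: [[0.957, 0.022, 0.29], [-0.29, -0.004, 0.957], [0.022, -1.0, 0.003]]
force: [0.4, 0.1, 0.9]
opening: 0.002
```

apply_moves(steps=[{"x": 0,"y": 0,"z": -1,"spin": 0}])

```text
time_s: 12.65
position: [0.4678, -0.1489, 0.1108]
tcp_rot: [[0.957, 0.022, 0.29], [-0.29, -0.003, 0.957], [0.022, -1.0, 0.003]]
force: [0.3, -0.2, 0.6]
opening: 0.005
```

apply_moves(steps=[{"x": 0,"y": 0,"z": -1,"spin": 0}])

```text
time_s: 12.75
position: [0.4679, -0.149, 0.1102]
tcp_rot: [[0.957, 0.022, 0.29], [-0.29, -0.004, 0.957], [0.022, -1.0, 0.003]]
force: [-0.1, 0.4, 6.6]
opening: 0.003
```

```bash
python3 -c "
from h import *
s=arc();print(s['tcp_rot'][:,1])"
```

```text
t 12.75 saddle TCP [  0.48 -34.53 110.69] tipz 102.69 yaw -0.2946 F [-0.07  0.39  6.62] Fs [-0.18  0.36  6.62] op 0.3
grasp [  0.24 -34.56 121.68] R 87.7 phi -0.016
[ 0.02189765 -0.00362063 -0.99975366]
```

apply_moves(steps=[{"x": 0,"y": 0,"z": -1,"spin": 0}])

```text
time_s: 12.85
position: [0.468, -0.149, 0.1099]
tcp_rot: [[0.957, 0.022, 0.29], [-0.29, -0.004, 0.957], [0.022, -1.0, 0.003]]
force: [-0.6, 1.0, 7.9]
opening: 0.007
```

apply_moves(steps=[{"x": 0,"y": 0,"z": -1,"spin": 0}])

```text
time_s: 12.95
position: [0.468, -0.149, 0.1096]
tcp_rot: [[0.957, 0.022, 0.29], [-0.29, -0.004, 0.957], [0.023, -1.0, 0.003]]
force: [-1.4, -0.1, 8.1]
opening: 0.005
```

apply_moves(steps=[{"x": 0,"y": 0,"z": -0.7,"spin": 0}])

```text
time_s: 13.05
position: [0.4679, -0.149, 0.1096]
tcp_rot: [[0.957, 0.023, 0.29], [-0.29, -0.004, 0.957], [0.023, -1.0, 0.003]]
force: [-1.5, 0.8, 5.8]
opening: 0.006
```

apply_moves(steps=[{"x": 0,"y": 0,"z": -1.3,"spin": 0},{"x": 0,"y": 0,"z": -1.3,"spin": 0}])

```text
time_s: 13.25
position: [0.468, -0.149, 0.1087]
tcp_rot: [[0.957, 0.023, 0.29], [-0.29, -0.005, 0.957], [0.024, -1.0, 0.002]]
force: [-1.6, 0.9, 7.5]
opening: 0.003
```

apply_moves(steps=[{"x": 0,"y": 0,"z": -1.3,"spin": 0},{"x": 0,"y": 0,"z": -1.3,"spin": 0}])

```text
time_s: 13.45
position: [0.4679, -0.149, 0.1078]
tcp_rot: [[0.957, 0.024, 0.29], [-0.29, -0.005, 0.957], [0.025, -1.0, 0.002]]
force: [-0.6, 1.6, 7.5]
opening: 0.003
```

apply_moves(steps=[{"x": 0,"y": 0,"z": -1.3,"spin": 0},{"x": 0,"y": 0,"z": -1.3,"spin": 0}])

```text
time_s: 13.65
position: [0.468, -0.1489, 0.1069]
tcp_rot: [[0.957, 0.025, 0.289], [-0.289, -0.006, 0.957], [0.026, -1.0, 0.002]]
force: [-0.8, 1.3, 8.0]
opening: 0.002
```

Sliding at 8 N, about 0.45 mm per row; fork contact is expected near z = 0.105.

apply_moves(steps=[{"x": 0,"y": 0,"z": -1.3,"spin": 0},{"x": 0,"y": 0,"z": -1.3,"spin": 0}])

```text
time_s: 13.85
position: [0.4679, -0.1489, 0.106]
tcp_rot: [[0.957, 0.026, 0.289], [-0.289, -0.007, 0.957], [0.027, -1.0, 0.001]]
force: [-1.1, 1.0, 7.8]
opening: 0.007
```

apply_moves(steps=[{"x": 0,"y": 0,"z": -1.3,"spin": 0}])

```text
time_s: 13.95
position: [0.4679, -0.1489, 0.1055]
tcp_rot: [[0.957, 0.026, 0.289], [-0.289, -0.007, 0.957], [0.027, -1.0, 0.001]]
force: [-1.2, -0.0, 8.0]
opening: 0.0
```

apply_moves(steps=[{"x": 0,"y": 0,"z": -1.3,"spin": 0}])

```text
time_s: 14.05
position: [0.4679, -0.1489, 0.1051]
tcp_rot: [[0.957, 0.027, 0.289], [-0.289, -0.007, 0.957], [0.028, -1.0, 0.001]]
force: [-1.9, 0.8, 8.7]
opening: 0.004
```

apply_moves(steps=[{"x": 0,"y": 0,"z": -1.3,"spin": 0}])

```text
time_s: 14.15
position: [0.4679, -0.149, 0.1049]
tcp_rot: [[0.957, 0.027, 0.289], [-0.289, -0.008, 0.957], [0.028, -1.0, 0.001]]
force: [-1.8, 0.2, 11.3]
opening: 0.004
```

apply_moves(steps=[{"x": 0,"y": 0,"z": -1.3,"spin": 0}])

```text
time_s: 14.25
position: [0.4679, -0.149, 0.1048]
tcp_rot: [[0.957, 0.028, 0.289], [-0.289, -0.008, 0.957], [0.029, -1.0, 0.0]]
force: [-1.2, 1.6, 13.2]
opening: 0.012
```

apply_moves(steps=[{"x": 0,"y": 0,"z": -1.3,"spin": 0}])

```text
time_s: 14.35
position: [0.4679, -0.1489, 0.1048]
tcp_rot: [[0.957, 0.028, 0.289], [-0.288, -0.008, 0.957], [0.03, -1.0, 0.0]]
force: [-3.5, 1.0, 12.9]
opening: 0.007
```

apply_moves(steps=[{"x": 0,"y": 0,"z": -1.45,"spin": 0}])

```text
time_s: 14.45
position: [0.4679, -0.1489, 0.1048]
tcp_rot: [[0.957, 0.029, 0.288], [-0.288, -0.009, 0.957], [0.03, -1.0, -0.0]]
force: [-2.1, 1.5, 13.7]
opening: 0.003
```

apply_moves(steps=[{"x": 0,"y": 0,"z": -1.6,"spin": 0}])

```text
time_s: 14.55
position: [0.4679, -0.149, 0.1047]
tcp_rot: [[0.957, 0.03, 0.288], [-0.288, -0.009, 0.958], [0.031, -1.0, -0.0]]
force: [-2.2, 1.1, 15.8]
opening: 0.006
```

apply_moves(steps=[{"x": 0,"y": 0,"z": 3,"spin": 0},{"x": 0,"y": 0,"z": 15,"spin": 0},{"x": 0,"y": 0,"z": 40,"spin": 0},{"x": 0,"y": 0,"z": 40,"spin": 0},{"x": 0,"y": 0,"z": 0,"spin": 0},{"x": 0,"y": 0,"z": 0,"spin": 0}])

```text
time_s: 15.15
position: [0.4672, -0.1487, 0.2062]
tcp_rot: [[0.957, 0.029, 0.289], [-0.288, -0.009, 0.957], [0.031, -1.0, -0.0]]
force: [0.5, 0.8, -0.4]
opening: 0.002
```

```bash
python3 -c "
from h import *
s=rep();snap('side','s14.png',(270,170,370,280),6)
snap('scene','c14.png',(310,140,410,250),6)"
```

```text
t 15.15 saddle TCP [ -0.29 -34.47 206.67] tipz 198.67 yaw -0.2927 F [ 0.47  0.76 -0.36] Fs [ 0.23  0.87 -0.36] op 0.1
```

View pics/s14.png

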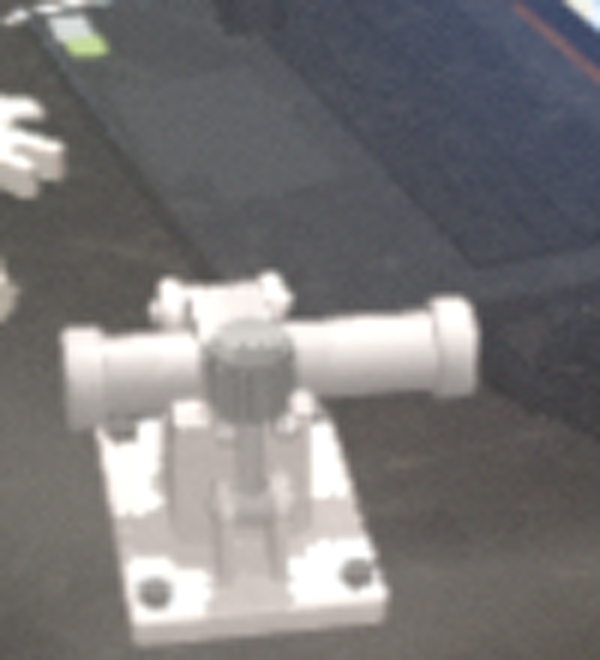

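View pics/c14.png

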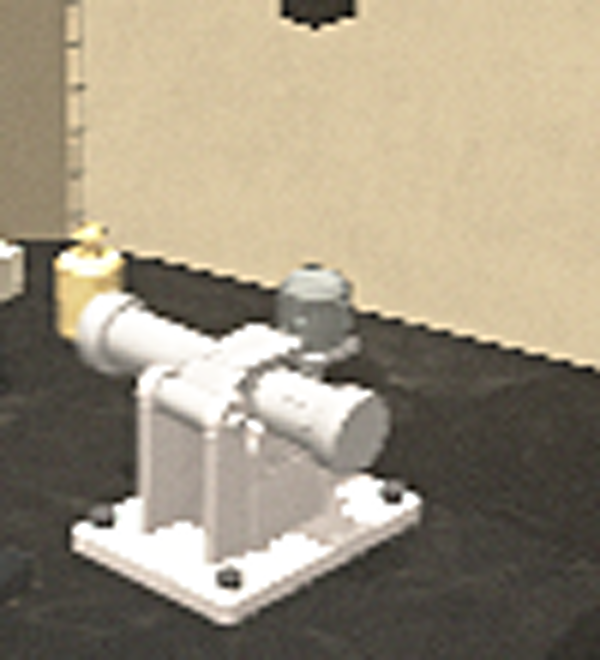

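Knob now sits on the fork, bolt upright, strap flat on the tube, arm clear. Handing in.

```bash
python3 -c "
from rig import job
print(job.hand_in())"
```

```text
the job is handed in; nothing more can be done
None
```

The tube is clamped and the job is handed in, at about 15 s on the clock. `hand_in` reports no verdict.

- **Strap:** I pushed it over with the fingertips and laid it flat on the tube. The highest reading on contact was 4.8 N.
- **Bolt:** I pinched the knob and carried it round its arc into the slot. The force rose to about 12 N when it met its stop.
- **Knob:** It slid down at about 8 N and met the strap 0.3 mm below the predicted height. The push readings then rose through 12.9 and 13.7 to a final peak of 15.8 N, inside the 12–19 N limits. Single readings scatter by about 0.7 N.

After I let go, the pictures showed the strap flat, the bolt upright in the slot, the knob down on the fork, and the arm about 10 cm clear. None of the bystander objects was touched.

**Checks that disagreed:**
- The tube looked a few millimetres longer in the wrist picture than its stated 130 mm. That did not affect the work.
- The tool tilted by 1–2.4 degrees as small errors built up over the moves. I corrected its position as I went, but the tilt itself could not be commanded out.

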